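# Open the sprung lid of the horn tester

### The job

Open the horn tester, the larger of the two grey lidded boxes: press down its release tab with your fingertips so that the lid springs up by itself, then push the lid back until it is fully open against its stop, and move clear. Leave the smaller box shut, and do not pick up or shift anything else on the bench.

Things in the scene. Friction and masses are not known exactly. Their poses are not given: they have to be found in the camera images.
- tester_box: horn tester, the LARGER of two alike grey steel boxes with hinged lids and dark tabs, fixed to the bench: 120 (x) by 150 (y), 70 high to the rim, with a 90 mm horn inside. Origin: centre of its underside; x from its front (the tab side) to its back (the hinge side), y along the hinge, z up. It stands left or right of the smaller box and is turned up to 0.4 rad.
- tester_tab (a joint): release tab of the large box, rad: 0 at rest, grows as it is pressed down, stop at 0.35; the lid is let go at about 0.2. A level dark steel plate 52 long (to the box's -x), 30 wide, 5 thick, on a pivot 10 mm before the box, 22 mm below its rim; its hook rises 10 mm above the rim and swings 10 mm to the front. At tester_tab_pad: 2 N to start, 5 N at the stop, 12 mm down; springs back.
- tester_tab_pad (a point): the place to press: on the top face of the large box's tab, 35 mm out from its pivot, 45 mm in front of the box's front wall; moves with the tab
- tester_lid (a joint): lid of the large box, rad: 0 shut, stop fully open at 1.9 (leaning back 0.33 past upright). Once the latch is pressed, spring legs raise it slowly (about a second) to 0.8 and it stays there; from there the hinge is stiff, so the lid stays wherever it is left. About 1 N at the lid's front edge moves it.
- tester_lid_edge (a point): middle of the front edge of the large box's lid, 126 mm from the hinge; the lid is a plate 126 by 150, 5 thick, its underside level with the hinge axis; moves with the lid
- tester_hinge (a point): middle of the large box's hinge axis, at the back rim, 70 mm above the bench; the axis runs along the box's y
- fuse_box: fuse box, the SMALLER of the two boxes, fixed to the bench: 90 (x) by 90 (y), 55 high, with a sprung lid and tab of the same kind (tab 52 long in front). Origin: centre of its underside, axes as for the large box
- fuse_lid (a joint): lid of the small box, rad: 0 shut; springs up in the same way if its own tab is pressed
- screw_jar: glass screw jar with a steel cap, 42 across, 70 high, standing between the two boxes; origin: centre of its underside (bystander, loose)
- screwdriver: screwdriver with a wooden handle lying in front of the boxes, about 120 long, across the bench; origin: on the bench under it (bystander, loose)
- spanner: steel spanner lying at the left side of the bench; origin: on the bench under it (bystander, loose)
- loose_horn: dark steel disc horn, 90 across, 34 high, at the left side; origin: centre of its underside (bystander, loose)
- spare_horn: bright steel disc horn, 90 across, 34 high, at the right side; origin: centre of its underside (bystander, loose)
- tea_cup: open steel tea cup, 68 across, 75 high, at the right side; origin: centre of its underside (bystander, loose)
- grease_tin: aluminium grease tin, 72 across, 85 high, behind the boxes; origin: centre of its underside (bystander, loose)

How it is judged:
On the way, in this order (a step that is already met when the one before it is completed fails the run):
1. the large box's release tab is pressed down by the fingers while its lid is still shut (value of joint tester_tab above 0.1 rad and value of joint tester_lid below 0.1 rad and contact force between the fingers and tester_box above 0.5 N).
2. the large box's lid has sprung up to its half-open rest (value of joint tester_lid above 0.6 rad), for 0.1 s.
3. the large box's lid is pushed fully open (value of joint tester_lid above 1.8 rad), for 0.1 s.
At the end, for the whole second after the job is handed in: the large box's lid stands at rest within 0.1 rad of its open stop (joint above 1.8), its tab has sprung back, the small box's lid is shut, and no bystander is more than 30 mm from where it started (value of joint tester_lid above 1.8 rad and velocity of joint tester_lid between -0.05 and 0.05 rad/s and value of joint each of tester_tab, fuse_lid below 0.05 rad and distance of each of screw_jar, screwdriver, spanner, loose_horn, spare_horn, tea_cup, grease_tin from where it was at the start of the episode below 0.03 m); the robot touches nothing.
It fails at once if the smaller box is opened (value of joint fuse_lid above 0.1 rad).
It fails at once if a bystander is shifted by more than 30 mm or picked up (distance of any of screw_jar, screwdriver, spanner, loose_horn, spare_horn, tea_cup, grease_tin from where it was at the start of the episode above 0.03 m).
It fails at once if the jar, the cup or the tin is tipped over (angle between any of screw_jar, tea_cup, grease_tin's own z axis and vertical above 0.5 rad).
It also fails if it takes over 42 s, if anything falls off the work surface, if the arm or the gripper's body presses on something with over 40 N, if the wrist force passes 120 N, or if a joint passes its speed limit or range.

### The arm

A 6-joint arm with a two-finger parallel gripper is mounted at the origin on the work surface. World frame = base frame: x ahead of the robot, y to its left, z up, the work surface at z = 0. Lengths are in m, angles in rad, forces in N, time in s.
With the tool pointing down it reaches from about 0.25 to 0.775 m from the base axis. Payload 4 kg.
Tool frame: the origin (TCP) lies at the very end of the fingers, on their centre line; the grasp point (between the pads) lies 19 mm behind it (robot.grasp_offset is the distance from the TCP to the grasp point, in m); z points along the fingers, y is the line along which they close (so a half turn about z gives the same grasp; the last joint's range is limited). The gripper opens to 85 mm and grips with 20 to 120 N. Pads are 22 mm wide; open, the fingers measure 114 mm over their backs; the gripper's body (76 mm by 85 mm) begins 54 mm behind the grasp point. The pads swing forward as they close: fully open they stand 13 mm farther back than shut.
Start: joints at [1.053, 0.087, 1.371, -0, 1.684, -0.103], TCP at [0.222, 0.503, 0.231] pointing down, gripper open.
Joint ranges: [-3.1, 3.1], [-0.76, 2.03], [0.27, 2.55], [-1.08, 4.22], [0.17, 2.65], [-2.57, 2.57]. Speed limits (rad/s): [2.79, 2.79, 3.14, 3.14, 3.14, 3.14].

### API

Orientations are given as a unit quaternion [x, y, z, w].
In Python, from cell import monitor, get_image, camera_model, ticket, models, robot gives the robot as it stands.
- The arm moves only by the tool move_arm, never from a script. Its arguments are lists of equal length, an entry for each row: "dp": the shift along the world's x, y, z normalised to -1 to 1, where 1 is 250 mm, a list of three; "angular": the turn, a rotation vector about the world's x, y, z normalised to -1 to 1, where 1 is 180 degrees, a list of three. A call has 1 to 12 rows; each row is the pose to reach, as a shift and turn from the pose commanded when the call began, turning the shorter way round; what a row does not reach only later rows make up. A row lasts 1/12 s, in which the tool goes at most 41.7 mm and 7.16 degrees, less where a joint would pass 70% of its speed; a pose out of reach is approached as far as the arm can. A call with a number of a shift or a turn outside -1 to 1 is refused whole. A call with a gripper value outside its range is refused whole. "gripper" is the gripper's target within -1 to 1 (fully open at 1, half-way at 0, shut at -1), set as the call begins (left out, the last holds). The fingers move at their own pace and stop on an object; the grip force is fixed at half the most. Time passes only in rows, so rows that repeat a pose let the fingers close. It gives the time, the measured TCP pose, the force, the opening and the grip force at its end, in the units of the state.
- monitor.get_state(): the state, without advancing time (a new reading comes with each control period).
- get_image(name): name is "side" or "top" or "wrist"; returns the picture (384x512x3 uint8, blue, green, red); there is no depth.
- camera_model(name): a dict with "K" (3x3 intrinsics, pixels), "world_to_cam" (4x4, takes a point from world to camera coordinates); the wrist camera has in their place "mount" (4x4, takes a point from camera to tool coordinates, whose origin is the TCP and whose axes are the flange's). Camera axes: x right, y down, z forward; pixel columns grow to the right and rows downward; lengths in m; the calibration is good to about 2 mm. The wrist camera is an equidistant fisheye: a pixel r from the principal point sees the ray r / f radians off the axis. A picture is of the moment at which its call begins: read the wrist's pose just before it. camera_model takes no time and is no camera call.
- ticket.hand_in(): hands the job in; it is judged then, once.
Trained networks look in the newest picture that a camera, given by its name, has taken for a name from the list of things; names that differ only in an ending like _2 or _b are one class to them, and where a whole thing is asked for, a point or a joint stands for the part that bears it (a point fixed in the world has none). Each returns a list of dicts, best first, with "p" (0 to 1); they miss things now and then, are a little off and sometimes report something else, mostly with a low value. They report only what shows in the picture. A call takes as long as a camera call.
- models.boxes_of(camera, thing): "xyz" ([x, y, z] in m, in world coordinates, good to about 4 mm: the middle of the surface that is visible of it).
- models.masks_of(camera, thing): "pixels" (384x512 bool, what is visible of it).
- models.landmark_of(camera, thing): "xyz" ([x, y, z] in m, in world coordinates, good to about 4 mm: a listed point, or the origin of a listed thing).
The state is a dict: "t": time; "joint_positions": joint angles; "joint_vel": joint speeds; "joint_efforts": joint torques, N m; "eef_pos": TCP position; "eef_rot": TCP orientation; "contact_force": force on the tool from outside, world axes, zero at the start; "torque": the same for the moment, N m; "grip_width": opening from 0.0 (shut) to 1.0 (fully open); "finger_force": force on a finger pad.
Only numpy, scipy, OpenCV 4.12 (cv2) and the standard library are available. Lean on these libraries where they do the work, as an engineer would, in place of code of your own. Each camera call takes 0.05 s, during which the arm holds its last target. There are 200 camera calls.

## Working session

There is one attempt and no reset: what is moved stays moved. The work goes in short steps, Python scripts to look and compute and a tool call to move; the robot and the scene stay as the last step left them, time stands still between calls to the robot, and variables do not carry over. Pictures are saved under pics/ and viewed, at most 10 in all, crops included, and the job is handed in when it is done.

Besides the shell and the picture viewer there is one more tool, called after ">>>" as name(argument=value, ...) on one line, values as JSON. move_arm: Moves the arm, as the interface text tells. Its arguments: {"type":"object","properties":{"dp":{"type":"array"},"angular":{"type":"array"},"gripper":{"type":"number"}},"required":["dp","angular"]}

```bash
mkdir -p pics
cat > h.py <<'E'
from cell import monitor, get_image, camera_model, ticket, models, robot
import numpy as np, cv2
E
python3 - <<'E'
from h import *
for c in("top","side"): cv2.imwrite(f"pics/{c}1.png",get_image(c))
for c in("top","side"):
  for n in("tester_box","fuse_box","tester_tab_pad","tester_lid_edge","tester_hinge","screw_jar","screwdriver","grease_tin"):
    r=models.landmark_of(c,n); print(c,n,[(np.round(d["xyz"],3).tolist(),round(d["p"],2)) for d in r[:2]])
s=monitor.get_state(); print(s["t"],s["eef_pos"],s["eef_rot"],s["grip_width"])
E
```

```text
top tester_box [([0.531, 0.192, -0.002], 0.75), ([0.424, 0.451, -0.002], 0.18)]
top fuse_box [([0.579, -0.195, -0.002], 0.94)]
top tester_tab_pad [([0.433, 0.183, 0.049], 0.62)]
top tester_lid_edge [([0.47, 0.186, 0.071], 0.69)]
top tester_hinge [([0.59, 0.208, 0.071], 0.71)]
top screw_jar [([0.557, 0.01, -0.0], 0.48)]
top screwdriver [([0.387, 0.0, 0.001], 0.67), ([0.432, 0.182, 0.048], 0.64)]
top grease_tin [([0.77, -0.001, 0.001], 0.73), ([0.557, 0.01, -0.001], 0.48)]
side tester_box [([0.532, 0.198, 0.005], 0.75)]
side fuse_box [([0.579, -0.194, -0.0], 0.83)]
side tester_tab_pad [([0.429, 0.179, 0.049], 0.45)]
side tester_lid_edge [([0.468, 0.188, 0.072], 0.87)]
side tester_hinge [([0.593, 0.204, 0.071], 0.59)]
side screw_jar [([0.554, 0.01, -0.002], 0.54), ([0.389, -0.001, -0.001], 0.24)]
side screwdriver [([0.388, 0.001, 0.0], 0.46)]
side grease_tin [([0.773, -0.004, 0.005], 0.64)]
0.9 [0.22170135 0.50337205 0.23137815] [2.05910852e-01 9.78570749e-01 8.05139588e-05 5.10780100e-05] 1.0002017091208808
```

View pics/top1.png

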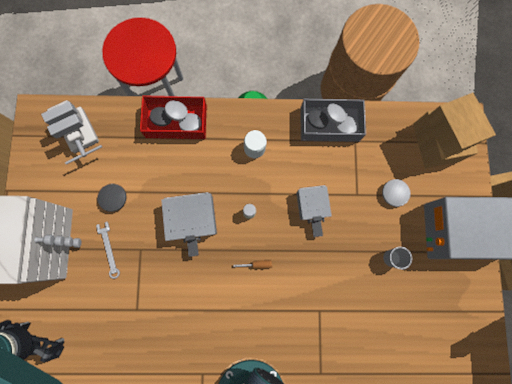

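View pics/side1.png

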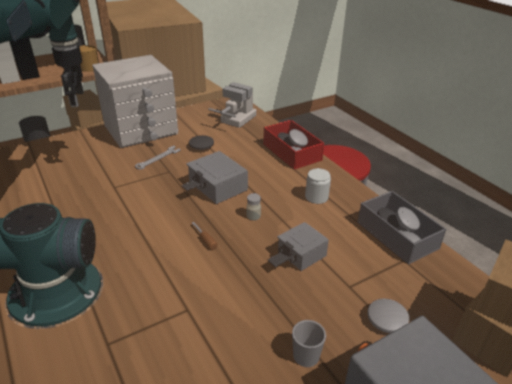

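The large box is on the left, around pixel (189,218) in the top view, with its tab at (191,246). The small box is at (314,203), and the jar (249,211) and screwdriver (252,265) are clear of the path. The landmarks agree with the given sizes: yaw is about 0.155, the hinge is at about (0.592, 0.206), and I'll press at about (0.426, 0.180).

>>> move_arm(dp=[[0.8,-0.96,-0.1],[0.8,-0.96,-0.1],[0.8,-0.96,-0.1],[0.8,-0.96,-0.1],[0.8,-0.96,-0.1],[0.8,-0.96,-0.1],[0.8,-0.96,-0.1],[0.8,-0.96,-0.1],[0.8,-0.96,-0.1],[0.8,-0.96,-0.1],[0.8,-0.96,-0.1],[0.8,-0.96,-0.1]], angular=[[0,0,0.182],[0,0,0.182],[0,0,0.182],[0,0,0.182],[0,0,0.182],[0,0,0.182],[0,0,0.182],[0,0,0.182],[0,0,0.182],[0,0,0.182],[0,0,0.182],[0,0,0.182]], gripper=-1)

```text
t: 1.9
eef_pos: [0.421, 0.2644, 0.2066]
eef_rot: [-0.079, 0.997, 0.0, 0.0]
contact_force: [-0.1, 0.6, -0.6]
grip_width: 0.003
finger_force: 0.0
```

>>> move_arm(dp=[[0.02,-0.338,-0.2],[0.02,-0.338,-0.2],[0.02,-0.338,-0.466],[0.02,-0.338,-0.466],[0.02,-0.338,-0.466],[0.02,-0.338,-0.466]], angular=[[0,0,0],[0,0,0],[0,0,0],[0,0,0],[0,0,0],[0,0,0]])

```text
t: 2.4
eef_pos: [0.4247, 0.1796, 0.0886]
eef_rot: [-0.079, 0.997, -0.0, -0.002]
contact_force: [0.5, 0.4, 0.9]
grip_width: 0.001
finger_force: 0.0
```

Run:
```python
from h import *
print(monitor.get_state()["eef_pos"])
cv2.imwrite("pics/w1.png",get_image("wrist"))
for c in("wrist",):
  for n in("tester_tab_pad","tester_lid_edge","tester_hinge"):
    r=models.landmark_of(c,n); print(c,n,[(np.round(d["xyz"],3).tolist(),round(d["p"],2)) for d in r[:2]])
```

```text
[0.42473201 0.17961281 0.08859834]
wrist tester_tab_pad [([0.427, 0.185, 0.05], 0.96)]
wrist tester_lid_edge []
wrist tester_hinge []
```

View pics/w1.png

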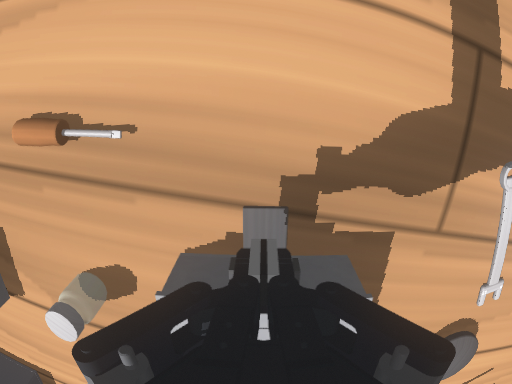

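The closed fingertips, at about (264,245), are centred on the tab (243–288, 207–250). Next I'll press.

>>> move_arm(dp=[[0,0,-0.1],[0,0,-0.14],[0,0,-0.16],[0,0,-0.18],[0,0,-0.2],[0,0,-0.2],[0,0,-0.2]], angular=[[0,0,0],[0,0,0],[0,0,0],[0,0,0],[0,0,0],[0,0,0],[0,0,0]])

```text
t: 3.18
eef_pos: [0.427, 0.1793, 0.0407]
eef_rot: [-0.078, 0.997, 0.0, 0.0]
contact_force: [-2.7, -0.2, 5.5]
grip_width: -0.001
finger_force: 2.6
```

>>> move_arm(dp=[[0,0,-0.005],[0,0,-0.005],[0,0,-0.005],[0,0,-0.005],[0,0,-0.005]], angular=[[0,0,0],[0,0,0],[0,0,0],[0,0,0],[0,0,0]])

```text
t: 3.6
eef_pos: [0.4272, 0.1793, 0.0397]
eef_rot: [-0.078, 0.997, 0.001, 0.001]
contact_force: [-2.7, 1.1, 5.6]
grip_width: 0.0
finger_force: 2.9
```

Run:
```python
from h import *
cv2.imwrite("pics/s2.png",cv2.resize(get_image("side")[90:250,130:320],None,fx=3,fy=3))
for n in("tester_lid_edge","tester_hinge"):
    r=models.landmark_of("side",n); print(n,[(np.round(d["xyz"],3).tolist(),round(d["p"],2)) for d in r[:2]])
```

```text
tester_lid_edge [([0.496, 0.192, 0.148], 0.81)]
tester_hinge [([0.595, 0.202, 0.07], 0.93)]
```

View pics/s2.png

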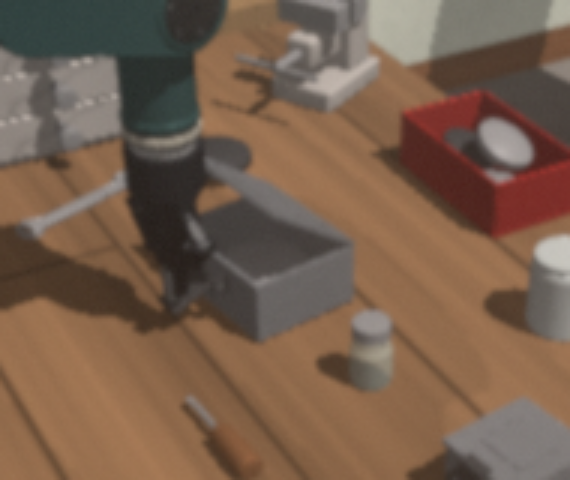

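The latch has let go: the lid is rising (edge at z 0.148, about 0.67 rad). I'll back off and up, then check it.

>>> move_arm(dp=[[-0.06,-0.01,0.08],[-0.06,-0.01,0.2],[-0.06,-0.01,0.372],[-0.06,-0.01,0.372],[-0.06,-0.01,0.372],[-0.06,-0.01,0.372],[-0.06,-0.01,0.372],[-0.06,-0.01,0.372]], angular=[[0,0,0],[0,0,0],[0,0,0],[0,0,0],[0,0,0],[0,0,0],[0,0,0],[0,0,0]])

```text
t: 4.42
eef_pos: [0.4108, 0.176, 0.1298]
eef_rot: [-0.078, 0.997, -0.0, -0.002]
contact_force: [-0.1, 0.1, -1.6]
grip_width: 0.001
finger_force: 0.0
```

Run:
```python
from h import *
get_image("side");get_image("top")
for c in("side","top"):
  for n in("tester_lid_edge","tester_hinge"):
    r=models.landmark_of(c,n); print(c,n,[(np.round(d["xyz"],3).tolist(),round(d["p"],2)) for d in r[:2]])
```

```text
side tester_lid_edge [([0.508, 0.193, 0.163], 0.58)]
side tester_hinge [([0.596, 0.204, 0.072], 0.85)]
top tester_lid_edge [([0.506, 0.192, 0.161], 0.58)]
top tester_hinge [([0.592, 0.204, 0.071], 0.95)]
```

The lid rests at 0.8 rad. Now I'll push it back along the box's x, 0.13 m first.

>>> move_arm(dp=[[0.1,0.016,0.01],[0.17,0.027,0.02],[0.22,0.034,0.03],[0.26,0.041,0.04],[0.3,0.047,0.05],[0.34,0.053,0.06],[0.38,0.059,0.06],[0.42,0.066,0.06],[0.46,0.072,0.06],[0.5,0.078,0.06],[0.514,0.08,0.06],[0.514,0.08,0.06]], angular=[[0,0,0],[0,0,0],[0,0,0],[0,0,0],[0,0,0],[0,0,0],[0,0,0],[0,0,0],[0,0,0],[0,0,0],[0,0,0],[0,0,0]])

```text
t: 5.72
eef_pos: [0.5429, 0.1968, 0.1506]
eef_rot: [-0.078, 0.997, 0.0, 0.003]
contact_force: [-3.9, -1.1, 11.5]
grip_width: 0.002
finger_force: 1.0
```

Run:
```python
from h import *
print(monitor.get_state()["contact_force"])
im=get_image("side");get_image("top")
cv2.imwrite("pics/s3.png",cv2.resize(im[70:230,130:320],None,fx=3,fy=3))
for c in("side","top"):
  for n in("tester_lid_edge","tester_hinge"):
    r=models.landmark_of(c,n); print(c,n,[(np.round(d["xyz"],3).tolist(),round(d["p"],2)) for d in r[:2]])
print(monitor.get_state()["contact_force"])
```

```text
[-3.93801577 -1.11433085 11.46602948]
side tester_lid_edge [([0.554, 0.198, 0.187], 0.76)]
side tester_hinge [([0.594, 0.204, 0.068], 0.6)]
top tester_lid_edge [([0.558, 0.2, 0.189], 0.62), ([0.592, 0.204, 0.071], 0.24)]
top tester_hinge [([0.589, 0.204, 0.071], 0.68)]
[-2.32324451 -0.86209332 11.55791103]
```

View pics/s3.png

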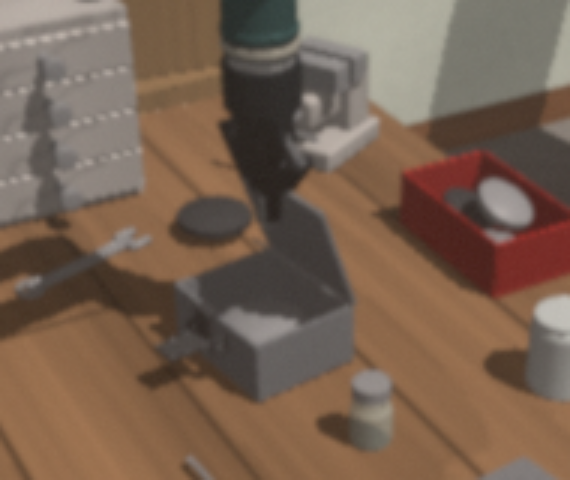

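The lid is at about 1.24 rad, and its edge is catching under the knuckles (11 N upward). I'll back off slightly, raise the tips and carry on pushing.

>>> move_arm(dp=[[-0.02,-0.003,0.03],[-0.02,-0.003,0.1],[0.02,0.003,0.1],[0.06,0.009,0.1],[0.1,0.015,0.1],[0.14,0.022,0.1],[0.18,0.028,0.1],[0.21,0.033,0.1],[0.24,0.037,0.1],[0.26,0.04,0.1],[0.26,0.04,0.1]], angular=[[0,0,0],[0,0,0],[0,0,0],[0,0,0],[0,0,0],[0,0,0],[0,0,0],[0,0,0],[0,0,0],[0,0,0],[0,0,0]])

```text
t: 6.93
eef_pos: [0.6061, 0.2064, 0.1709]
eef_rot: [-0.078, 0.997, -0.0, -0.0]
contact_force: [-0.4, -0.4, -0.3]
grip_width: -0.002
finger_force: 0.0
```

Run:
```python
from h import *
get_image("side");get_image("top")
for c in("side","top"):
  for n in("tester_lid_edge","tester_hinge"):
    r=models.landmark_of(c,n); print(c,n,[(np.round(d["xyz"],3).tolist(),round(d["p"],2)) for d in r[:2]])
```

```text
side tester_lid_edge [([0.625, 0.208, 0.192], 0.83)]
side tester_hinge [([0.596, 0.204, 0.069], 0.65)]
top tester_lid_edge [([0.625, 0.21, 0.187], 0.97)]
top tester_hinge [([0.59, 0.204, 0.072], 0.77)]
```

>>> move_arm(dp=[[0.01,0.002,0],[0.02,0.003,0],[0.03,0.005,0],[0.035,0.006,0],[0.035,0.006,0],[0.035,0.006,0]], angular=[[0,0,0],[0,0,0],[0,0,0],[0,0,0],[0,0,0],[0,0,0]])

```text
t: 7.73
eef_pos: [0.6141, 0.2079, 0.1715]
eef_rot: [-0.078, 0.997, 0.0, -0.0]
contact_force: [-0.4, 0.1, -0.6]
grip_width: -0.005
finger_force: 0.0
```

>>> move_arm(dp=[[0.01,0.002,0],[0.02,0.003,0],[0.03,0.005,0],[0.03,0.005,0],[0.03,0.005,0]], angular=[[0,0,0],[0,0,0],[0,0,0],[0,0,0],[0,0,0]])

```text
t: 8.15
eef_pos: [0.618, 0.2086, 0.1715]
eef_rot: [-0.079, 0.997, -0.001, -0.005]
contact_force: [-10.8, -1.2, 3.6]
grip_width: -0.0
finger_force: 5.6
```

Run:
```python
from h import *
im=get_image("side");get_image("top")
cv2.imwrite("pics/s4.png",cv2.resize(im[70:230,130:320],None,fx=3,fy=3))
for c in("side","top"):
  for n in("tester_lid_edge","tester_hinge"):
    r=models.landmark_of(c,n); print(c,n,[(np.round(d["xyz"],3).tolist(),round(d["p"],2)) for d in r[:2]])
```

```text
side tester_lid_edge [([0.634, 0.214, 0.19], 0.65)]
side tester_hinge [([0.594, 0.202, 0.067], 0.57)]
top tester_lid_edge [([0.639, 0.212, 0.184], 0.56)]
top tester_hinge [([0.591, 0.206, 0.075], 0.56)]
```

View pics/s4.png

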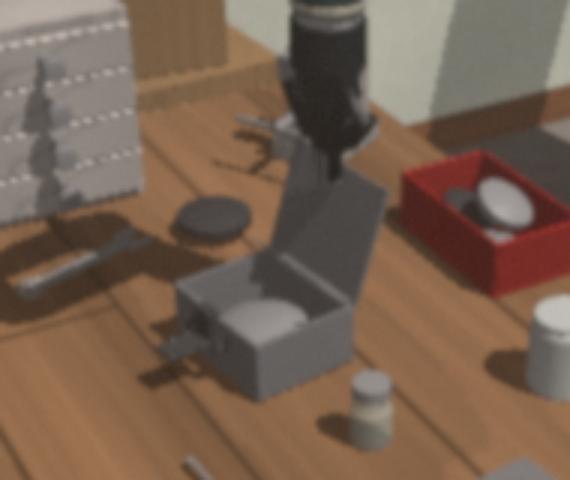

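The lid is at its stop: 11 N of resistance, about 1.9 rad, and it leans back in the picture. I'll withdraw toward the front, then up.

>>> move_arm(dp=[[-0.06,-0.009,0],[-0.15,-0.023,0],[-0.3,-0.046,0.1],[-0.4,-0.06,0.3],[-0.4,-0.06,0.4],[-0.4,-0.06,0.4],[-0.4,-0.06,0.4],[-0.4,-0.06,0.4]], angular=[[0,0,0],[0,0,0],[0,0,0],[0,0,0],[0,0,0],[0,0,0],[0,0,0],[0,0,0]])

```text
t: 9.12
eef_pos: [0.5218, 0.1942, 0.2721]
eef_rot: [-0.078, 0.997, 0.0, 0.001]
contact_force: [-0.2, 0.3, -0.3]
grip_width: -0.005
finger_force: 0.0
```

Run:
```python
from h import *
im=get_image("side");get_image("top")
cv2.imwrite("pics/s5.png",cv2.resize(im[70:270,130:340],None,fx=3,fy=3)[:600])
for c in("side","top"):
  for n in("tester_lid_edge","tester_hinge","tester_tab_pad","screw_jar","grease_tin"):
    r=models.landmark_of(c,n); print(c,n,[(np.round(d["xyz"],3).tolist(),round(d["p"],2)) for d in r[:2]])
```

```text
side tester_lid_edge [([0.637, 0.211, 0.189], 0.66)]
side tester_hinge [([0.594, 0.205, 0.071], 0.82)]
side tester_tab_pad [([0.43, 0.178, 0.052], 0.51)]
side screw_jar [([0.554, 0.013, 0.0], 0.56)]
side grease_tin [([0.769, -0.002, 0.002], 0.7), ([0.596, 0.204, 0.07], 0.6)]
top tester_lid_edge [([0.635, 0.212, 0.188], 0.65)]
top tester_hinge [([0.591, 0.204, 0.071], 0.61)]
top tester_tab_pad [([0.432, 0.183, 0.047], 0.5), ([0.584, -0.193, -0.002], 0.35)]
top screw_jar [([0.557, 0.008, 0.001], 0.68)]
top grease_tin [([0.77, -0.005, 0.002], 0.96), ([0.551, 0.009, -0.0], 0.6)]
```

View pics/s5.png

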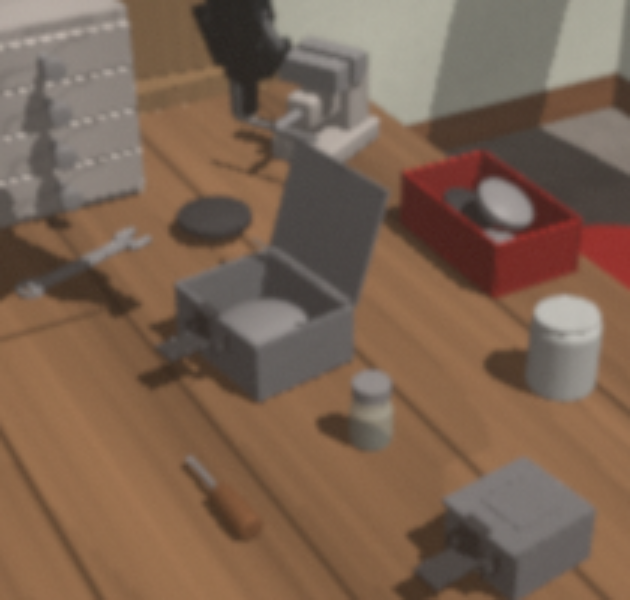

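The lid stands fully open with its edge at (340,170). The tab is back up, the small box is shut, and the jar, tin and screwdriver are where they were. The arm is clear.

```bash
python3 -c "
from h import *
print(ticket.hand_in())"
```

```text
the job is handed in; nothing more can be done
None
```

The horn tester's lid is fully open against its stop (about 1.9 rad), its tab has sprung back, the small box is still shut and nothing else seen in the last picture had moved; the job was handed in with about 9 s on the clock, but no verdict came back.

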